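# Restock the gravity-feed supply station

## Robot

A 6-joint arm with a two-finger parallel gripper is mounted at the origin on a cart in front of the work surface, level with it; the furniture and walls round the work are solid. World frame = base frame: x ahead of the robot, y to its left, z up, the work surface at z = 0. Lengths are in m, angles in rad, forces in N, time in s.
With the tool pointing down it reaches from about 0.35 to 0.975 m from the base axis. Payload 4.9 kg.
Tool frame: the origin (TCP) lies on the centre line of the jaws, within the pads' length; the fingertips stand 8 mm ahead of it and the grasp point (between the pads) lies 11 mm behind it; z points along the fingers, y is the line along which they close (so a half turn about z gives the same grasp; the last joint's range is limited). The gripper opens to 85 mm and grips with 20 to 120 N. Pads are 22 mm wide; open, the fingers measure 114 mm over their backs; the gripper's body (76 mm by 85 mm) begins 54 mm behind the grasp point. The pads swing forward as they close: fully open they stand 13 mm farther back than shut.
Start: joints at [1.199, 0.053, 1.613, -0, 1.476, -0.119], TCP at [0.156, 0.605, 0.216] pointing down, gripper open.
Joint ranges: [-3.01, 3.01], [-1.01, 2.22], [0.06, 2.58], [-1.02, 4.17], [0.09, 2.62], [-3.14, 3.14]. Speed limits (rad/s): [2.57, 2.57, 3.14, 3.14, 3.14, 3.14].

## Interface

Orientations are given as a rotation vector (axis times angle).
In Python, from station import ctrl gives the robot as it stands.
- The arm moves only by the tool advance, called as a command line: name --argument value ..., lists and objects as JSON in quotes. Schema: {"type":"object","properties":{"steps":{"type":"array","items":{"type":"array","items":{"type":"array","items":{"type":"number"},"minItems":7,"maxItems":7},"minItems":1,"maxItems":20},"minItems":1,"maxItems":1},"squeeze":{"type":"number"},"only":{"type":"string"},"quiet":{"type":"boolean"},"lines":{"type":"string"}},"required":["steps"],"additionalProperties":false}. steps is a list that holds a single list of rows (three levels of brackets), with 1 to 20 rows, each of 7 numbers: the finger opening in m, then dx, dy, dz in units of 50 mm, then a rotation vector rx, ry, rz in units of 0.2 rad; each row is the pose to reach, as a shift and turn from the pose commanded when the call began, along the tool's axes at that moment; what a row does not reach only later rows make up. A row lasts 1/12 s, in which the tool goes at most 0.0417 m and 0.125 rad, less where a joint would pass 70% of its speed; a pose out of reach is approached as far as the arm can. The fingers move at their own pace and stop on an object; squeeze is the grip in N (left out, the last holds). Time passes only in rows, so rows that do not move let the fingers close. The tool returns the time, the measured TCP pose, the force, the opening and the grip force at its end. only (a regular expression) keeps the lines of the reply that match it, lines (a string "A,B") keeps lines A to B, and quiet returns only ok. Input that does not fit is refused with a message, and nothing moves.
- ctrl.get_obs(): the state, without advancing time (a new reading comes with each control period).
- ctrl.get_image(name): name is "scene" or "top" or "wrist"; returns the picture (400x640x3 uint8, red, green, blue); there is no depth.
- ctrl.camera_params(name): a dict with "fx", "fy", "cx", "cy" (pixels), "T" (4x4, takes a point from camera to world coordinates); the wrist camera has in their place "tool_from_camera" (4x4, takes a point from camera to tool coordinates, whose origin is the TCP and whose axes are the flange's). Camera axes: x right, y down, z forward; pixel columns grow to the right and rows downward; lengths in m; the calibration is good to about 2 mm. A picture is of the moment at which its call begins: read the wrist's pose just before it. camera_params takes no time and is no camera call.
- ctrl.finish_job(): hands the job in; it is judged then, once.
Trained networks look in the newest picture that a camera, given by its name, has taken for a name from the list of things; names that differ only in an ending like _2 or _b are one class to them, and where a whole thing is asked for, a point or a joint stands for the part that bears it (a point fixed in the world has none). Each returns a list of dicts, best first, with "p" (0 to 1); they miss things now and then, are a little off and sometimes report something else, mostly with a low value. They report only what shows in the picture. A call takes as long as a camera call.
- ctrl.find_in(camera, thing): "extent" ([left, top, right, bottom] in pixels, round what is visible of it).
- ctrl.cut_out(camera, thing): "mask" (400x640 bool, what is visible of it) and "extent" ([left, top, right, bottom] in pixels, round what is visible of it).
- ctrl.tip_of(camera, thing): "xy" ([column, row] in pixels: a listed point, or the origin of a listed thing).
The state is a dict: "t": time; "q": joint angles; "dq": joint speeds; "effort": joint torques, N m; "tool_pos": TCP position; "tool_rot": TCP orientation; "contact_force": force on the tool from outside, world axes, zero at the start; "wrist_torque": the same for the moment, N m; "opening": finger opening in m; "grip_force": force on a finger pad.
Only numpy, scipy, OpenCV 4.12 (cv2) and the standard library are available. Lean on these libraries where they do the work, as an engineer would, in place of code of your own. Each camera call takes 0.05 s, during which the arm holds its last target. There are 200 camera calls.

## Task

Put the mixed handful of supplies away in the gravity-feed station, laying each on its own sloped lane so that it runs forward to the front stop: the blue solder reel flat on the blue-marked roller lane, the red-and-white cell across the red-marked chute, the green-and-yellow cell across the green-marked chute, and both rolls of tape flat on the yellow-marked roller lane. The black tape roll is already started and must be used up first, so it goes at the stop with the new white roll directly behind it.

Things in the scene. Friction and masses are not known exactly. Their poses are not given: they have to be found in the camera images.
- solder_hub (a point): Blue spool of silvery solder lying flat: flanges 58 mm in diameter at bottom and top, wire 48 mm between them, 37 mm tall, 0.2 to 0.33 kg. The point is the centre of its underside, on the spool axis; z up the axis. A thin free wire end (harmless) reaches about 60 mm from the axis towards -y. Grasp across the diameter in any direction.
- black_tape: Started roll of black insulating tape with a tan core, lying flat: 58 by 56 mm across (nearly round), 19 mm tall, 35 to 65 g. Origin: centre of its underside; z up. Mind: a solid dark-blue parts cabinet 0.23 m tall (0.27 with its handle) stands behind the handful, its front at x = 0.575, its left side at y = -0.21; carry things round that corner, not across it.
- white_tape: New roll of white insulating tape with a brown cardboard core, lying flat: 58 mm in diameter, 19 mm tall, hole 36 mm, 50 g. Origin: centre of its underside; z is the roll's axis, up.
- red_cell_mid (a point): Red-and-white AA cell lying on its side, 15 mm in diameter, 50 mm long, 23 g. The point is the middle of the cell, on its axis (7.5 mm above what it lies on); z runs along the cell's axis. It rolls if pushed sideways.
- green_cell_mid (a point): Green-and-yellow AA cell lying on its side, 15 mm in diameter, 50 mm long, 23 g. The point is the middle of the cell, on its axis (7.5 mm above what it lies on); z runs along the cell's axis. It rolls if pushed sideways.
- blue_lane: Fixed roller lane, 80 x 205 mm, blue stop, label and tail caps. Origin 8 mm above desk; +x from front stop up to loading end, y across. Free rollers (pitch 19 mm), tops at height 0.026+0.2126(x+0.1) m (12 deg slope). Stop face x=-0.098; far end x=+0.10. Rails 68 mm apart, 10 mm above rollers; stop 14. A reel let go at x=+0.03 runs to the stop: axis at x=-0.070.
- yellow_lane: Fixed roller lane, 80 x 205 mm, yellow stop, label and tail caps. Origin 8 mm above desk; +x from front stop up to loading end, y across. Free rollers (pitch 19 mm), tops at height 0.026+0.2126(x+0.1) m (12 deg slope). Stop face x=-0.098; far end x=+0.10. Rails 68 mm apart, 10 mm above rollers; stop 14. Rolls let go at x=+0.04 run down: first axis at x=-0.070, second -0.014.
- red_chute: Fixed black chute, 72 x 190 mm, red stop, label and tail caps. Origin 8 mm above desk; +x from front stop up to loading end, y across. Smooth floor at height 0.016+0.1763(x+0.1) m (10 deg slope). Stop face x=-0.098, 14 mm high; far end x=+0.085. Walls 66 mm apart, 13 mm high. A cell laid across at x=+0.02 rolls to the stop: centre x=-0.092.
- green_chute: Fixed black chute, 72 x 190 mm, green stop, label and tail caps. Origin 8 mm above desk; +x from front stop up to loading end, y across. Smooth floor at height 0.016+0.1763(x+0.1) m (10 deg slope). Stop face x=-0.098, 14 mm high; far end x=+0.085. Walls 66 mm apart, 13 mm high. A cell laid across at x=+0.02 rolls to the stop: centre x=-0.092.

How it is judged:
By the outcome, as a careful person would: the job done as asked, in the order asked, and still so for the second after the job is handed in, with the robot touching nothing.
It also fails if it takes over 136 s, if anything falls off the work surface, if the arm or the gripper's body presses on something with over 40 N, if the wrist force passes 120 N, or if a joint passes its speed limit or range.

## Working session

There is one attempt and no reset: what is moved stays moved. The work goes in short steps, Python scripts to look and compute and a tool call to move; the robot and the scene stay as the last step left them, time stands still between calls to the robot, and variables do not carry over. Pictures are saved under pics/ and viewed, at most 14 in all, crops included, and the job is handed in when it is done.

```bash
mkdir -p pics; ls
```

Run:
```python
from station import ctrl
import cv2
o=ctrl.get_obs();print(o)
for n in("scene","top"):
    cv2.imwrite(f"pics/{n}0.png",ctrl.get_image(n)[:,:,::-1]);p=ctrl.camera_params(n);print(n,p)
    for t in "solder_hub black_tape white_tape red_cell_mid green_cell_mid blue_lane yellow_lane red_chute green_chute".split():
        print(t,[(r["p"],r["xy"]) for r in ctrl.tip_of(n,t)[:2]],[(r["p"],r["extent"]) for r in ctrl.find_in(n,t)[:2]])
print(ctrl.camera_params("wrist"))
```

```text
pics
{'t': 0.0, 'q': array([ 1.19901141e+00,  5.33455167e-02,  1.61430943e+00, -5.92688520e-07,
        1.47600838e+00, -1.18967404e-01]), 'dq': array([-0.00062384,  0.00183214,  0.00015843,  0.00101939,  0.00149784,
        0.00139083]), 'effort': array([-6.19129441e-04, -3.93701613e+01, -3.70162153e+01, -2.19656081e-04,
        7.19216492e-03,  1.73900003e-05]), 'tool_pos': array([0.15607023, 0.60451448, 0.21456088]), 'tool_rot': array([-0.39600441, -3.11602604,  0.00315489]), 'contact_force': array([ 0.20393951, -0.22084716,  0.2663088 ]), 'wrist_torque': array([ 0.01621287, -0.03538331,  0.00085634]), 'grip_force': 0.0, 'opening': 0.08549281865360404}
scene {'fx': 408.51739734324815, 'fy': 408.51739734324815, 'cx': 323.65313509348266, 'cy': 196.76535925913078, 'T': array([[-0.55184932, -0.35639449,  0.75395311, -0.30797108],
       [-0.83394195,  0.23776084, -0.49800663,  0.51359923],
       [-0.00177371, -0.90357775, -0.42842048,  0.50468047],
       [ 0.        ,  0.        ,  0.        ,  1.        ]])}
solder_hub [(0.55, [412.3, 190.3])] [(0.78, [404.8, 178.3, 424.9, 195.0])]
[... 1543 characters left out ...]
, 224.0])]
yellow_lane [(0.6, [262.9, 181.2])] [(0.75, [241.4, 130.0, 281.0, 230.1])]
red_chute [(0.92, [182.8, 178.9])] [(0.97, [160.4, 139.4, 195.4, 231.6])]
green_chute [(0.69, [218.0, 179.0])] [(0.93, [201.2, 141.1, 236.6, 231.0])]
{'fx': 356.0643080752225, 'fy': 356.0643080752225, 'cx': 321.15512347651304, 'cy': 201.12927690155925, 'tool_from_camera': array([[-4.80829901e-04, -9.58773882e-01, -2.84169688e-01,
         7.13934468e-02],
       [ 9.99999829e-01, -3.66115873e-04, -4.56795667e-04,
         6.37069467e-04],
       [ 3.33924722e-04, -2.84169859e-01,  9.58773894e-01,
        -1.59959347e-01],
       [ 0.00000000e+00,  0.00000000e+00,  0.00000000e+00,
         1.00000000e+00]])}
```

View pics/top0.png

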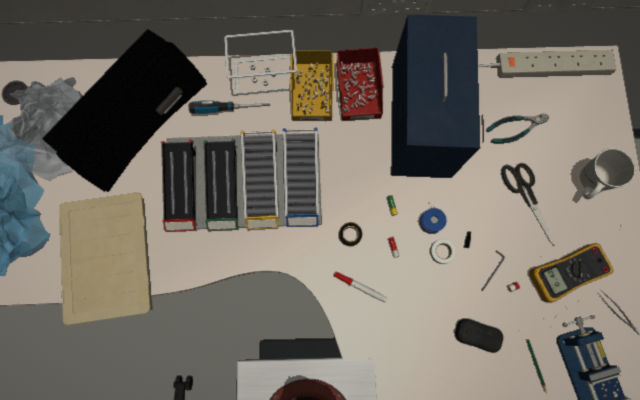

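View pics/scene0.png

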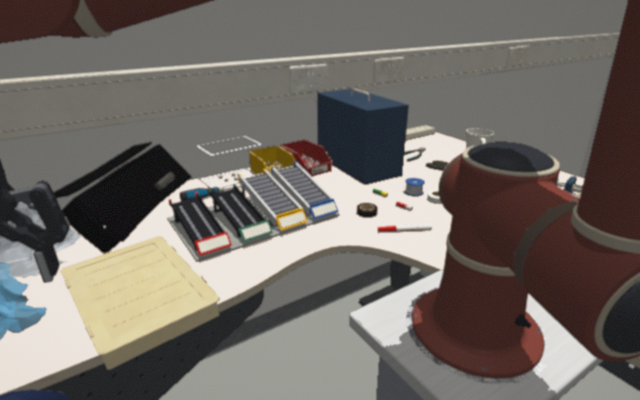

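The top view shows the blue spool at (432,221), the white roll at (442,251), the black roll at (350,234), the red cell at (394,247) and the green cell at (392,205). The lanes, left to right, are red, green, yellow and blue, with their stops toward the robot at row ~225.

Create h.py:
```python
from station import ctrl
import numpy as np, cv2
from scipy.spatial.transform import Rotation as R
def tool():
    o=ctrl.get_obs(); T=np.eye(4); T[:3,:3]=R.from_rotvec(o["tool_rot"]).as_matrix(); T[:3,3]=o["tool_pos"]; return T
def px2w(name,uv,z,T=None):
    p=ctrl.camera_params(name)
    C=p["T"] if name!="wrist" else (tool() if T is None else T)@p["tool_from_camera"]
    uv=np.atleast_2d(uv); d=np.c_[(uv[:,0]-p["cx"])/p["fx"],(uv[:,1]-p["cy"])/p["fy"],np.ones(len(uv))]@C[:3,:3].T
    return C[:3,3]+d*((z-C[2,3])/d[:,2])[:,None]
def w2px(name,P,T=None):
    p=ctrl.camera_params(name)
    C=p["T"] if name!="wrist" else (tool() if T is None else T)@p["tool_from_camera"]
    c=(np.atleast_2d(P)-C[:3,3])@C[:3,:3]
    return np.c_[c[:,0]/c[:,2]*p["fx"]+p["cx"],c[:,1]/c[:,2]*p["fy"]+p["cy"]]
def delta(pos,yaw):
    """tool-frame shift+rotvec to a tool-down pose; yaw = world angle of tool y (closing line), mod pi"""
    T=tool(); best=None
    for a in (yaw,yaw+np.pi):
        y=np.array([np.cos(a),np.sin(a),0]); z=np.array([0,0,-1.]); M=np.c_[np.cross(y,z),y,z]
        r=R.from_matrix(T[:3,:3].T@M).as_rotvec()
        if best is None or np.linalg.norm(r)<np.linalg.norm(best): best=r
    return np.round(np.r_[T[:3,:3].T@(np.array(pos)-T[:3,3]),best],4)
def seg(name,thing,z,T=None):
    r=ctrl.cut_out(name,thing)
    if not r: return None
    m=r[0]["mask"].astype(np.uint8); c=max(cv2.findContours(m,0,2)[0],key=cv2.contourArea)
    (x,y),(w,h),a=cv2.minAreaRect(c)
    b=px2w(name,cv2.boxPoints(((x,y),(w,h),a)),z,T)
    e=[b[1]-b[0],b[2]-b[1]]; e.sort(key=np.linalg.norm)
    return dict(p=r[0]["p"],px=(round(x),round(y)),c=b.mean(0)[:2].round(4),size=np.round([np.linalg.norm(v) for v in e],3),long_yaw=round(float(np.arctan2(e[1][1],e[1][0])%np.pi),3))
THINGS=dict(solder_hub=.02,black_tape=.012,white_tape=.012,red_cell_mid=.0075,green_cell_mid=.0075,blue_lane=.05,yellow_lane=.05,red_chute=.04,green_chute=.04)
```

Run:
```python
from h import *
ctrl.get_image("top")
for t,z in THINGS.items():
    print(t,seg("top",t,z)); r=ctrl.tip_of("top",t)
    if r: print("   tip",px2w("top",r[0]["xy"],0.008 if z>.03 else 0.0)[0].round(4))
print(px2w("top",[(350,234)],.01), px2w("top",[(165,230),(322,225)],.03))
```

```text
solder_hub {'p': 0.84, 'px': (433, 220), 'c': array([ 0.4596, -0.3116]), 'size': array([0.057, 0.069]), 'long_yaw': 2.316}
   tip [ 0.4547 -0.3102  0.    ]
black_tape {'p': 0.84, 'px': (350, 234), 'c': array([ 0.4342, -0.1117]), 'size': array([0.055, 0.056]), 'long_yaw': 3.095}
   tip [ 0.43   -0.1149  0.    ]
white_tape {'p': 0.53, 'px': (350, 234), 'c': array([ 0.4341, -0.1129]), 'size': array([0.053, 0.056]), 'long_yaw': 3.095}
   tip [ 0.3788 -0.3273  0.    ]
red_cell_mid {'p': 0.43, 'px': (393, 246), 'c': array([ 0.4006, -0.2146]), 'size': array([0.013, 0.047]), 'long_yaw': 0.23}
   tip [0.5751 0.2035 0.    ]
green_cell_mid {'p': 0.49, 'px': (392, 204), 'c': array([ 0.5035, -0.2172]), 'size': array([0.015, 0.05 ]), 'long_yaw': 0.212}
   tip [0.577 0.292 0.   ]
blue_lane None
   tip [0.5841 0.0062 0.008 ]
yellow_lane {'p': 0.61, 'px': (259, 179), 'c': array([0.5679, 0.1002]), 'size': array([0.088, 0.244]), 'long_yaw': 0.029}
   tip [0.5838 0.0984 0.008 ]
red_chute {'p': 0.77, 'px': (179, 185), 'c': array([0.5599, 0.295 ]), 'size': array([0.083, 0.224]), 'long_yaw': 0.042}
   tip [0.58   0.2957 0.008 ]
green_chute {'p': 0.68, 'px': (220, 185), 'c': array([0.5588, 0.1956]), 'size': array([0.077, 0.225]), 'long_yaw': 0.026}
   tip [0.5826 0.2019 0.008 ]
[[ 0.43310665 -0.11296199  0.01      ]] [[ 0.45125446  0.32617254  0.03      ]
 [ 0.4532393  -0.04609555  0.03      ]]
```

```bash
python3 -c "
from h import *
print(delta((.53,.15,.26),np.pi/2))"
```

```text
[-0.4756 -0.3472 -0.0442 -0.      0.     -0.2528]
```

The manual's scale: shifts go in units of 50 mm and turns go in units of 0.2 rad. Converting my numbers, -0.476 m is -9.52, -0.347 m is -6.94, -0.253 rad is -1.265.

advance --steps '[[[0.085, -1, -0.8, -0.8, 0, 0, -0.15], [0.085, -9.52, -6.94, -0.88, 0, 0, -1.265], [0.085, -9.52, -6.94, -0.88, 0, 0, -1.265], [0.085, -9.52, -6.94, -0.88, 0, 0, -1.265], [0.085, -9.52, -6.94, -0.88, 0, 0, -1.265], [0.085, -9.52, -6.94, -0.88, 0, 0, -1.265], [0.085, -9.52, -6.94, -0.88, 0, 0, -1.265], [0.085, -9.52, -6.94, -0.88, 0, 0, -1.265], [0.085, -9.52, -6.94, -0.88, 0, 0, -1.265], [0.085, -9.52, -6.94, -0.88, 0, 0, -1.265], [0.085, -9.52, -6.94, -0.88, 0, 0, -1.265], [0.085, -9.52, -6.94, -0.88, 0, 0, -1.265], [0.085, -9.52, -6.94, -0.88, 0, 0, -1.265], [0.085, -9.52, -6.94, -0.88, 0, 0, -1.265], [0.085, -9.52, -6.94, -0.88, 0, 0, -1.265], [0.085, -9.52, -6.94, -0.88, 0, 0, -1.265], [0.085, -9.52, -6.94, -0.88, 0, 0, -1.265], [0.085, -9.52, -6.94, -0.88, 0, 0, -1.265]]]' --squeeze 40

```text
t: 4.35
tool_pos: [0.5297, 0.1511, 0.2596]
tool_rot: [0.002, -3.141, -0.001]
contact_force: [-0.7, 0.9, -0.2]
opening: 0.0845
grip_force: 0.0
```

Run:
```python
from h import *
im=ctrl.get_image("wrist"); cv2.imwrite("pics/w1.png",im[:,:,::-1]); T=tool()
for t in list(THINGS)[5:]:
    r=ctrl.tip_of("wrist",t)
    print(t,[(x["p"],px2w("wrist",x["xy"],.008,T)[0].round(4)) for x in r[:2]])
```

```text
blue_lane [(0.91, array([0.5777, 0.0031, 0.008 ]))]
yellow_lane [(0.82, array([0.5793, 0.0997, 0.008 ]))]
red_chute [(0.78, array([0.5745, 0.2929, 0.008 ]))]
green_chute [(0.85, array([0.5749, 0.1937, 0.008 ]))]
```

View pics/w1.png

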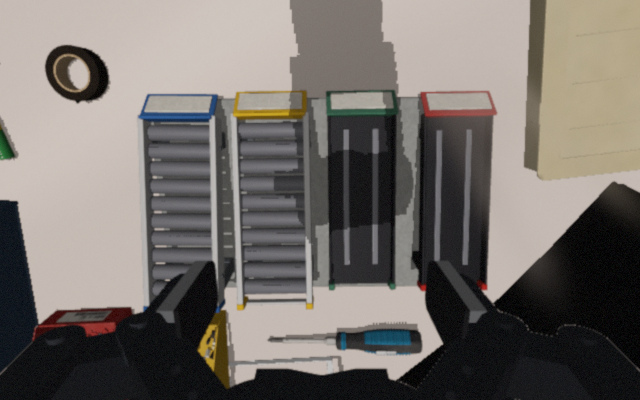

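Run:
```python
from h import *
def lane(o,roller):
    X=np.array([-.098,-.098,.1,.1]) if roller else np.array([-.098,-.098,.085,.085])
    w=.040 if roller else .036
    Y=np.array([w,-w,w,-w]); h=(.026+.2126*(X+.1)+.010) if roller else (.016+.1763*(X+.1)+.013)
    h[:2]+=(.004 if roller else .001)
    return np.c_[o[0]+X,o[1]+Y,.008+h]
for n,o,r in(("b",(.578,.0031),1),("y",(.578,.0997),1),("g",(.578,.196),0),("r",(.578,.293),0)):
    print(n,w2px("wrist",lane(o,r)).round(0).tolist())
```

```text
b [[215.0, 117.0], [136.0, 117.0], [220.0, 309.0], [145.0, 309.0]]
y [[310.0, 118.0], [231.0, 117.0], [310.0, 309.0], [235.0, 309.0]]
g [[398.0, 117.0], [329.0, 117.0], [394.0, 288.0], [329.0, 288.0]]
r [[491.0, 117.0], [422.0, 117.0], [482.0, 289.0], [416.0, 289.0]]
```

The wrist view shows the lanes end-on: stops at row ~118, tail caps at row ~290-307. The black roll is at (76,73). My projected lane outlines agree to about 3 px. Next I'll look at the handful.

advance --steps '[[[0.085, 0.8, -0.4, 0, 0, 0, 0], [0.085, 2.6, -7.4, 0, 0, 0, 0], [0.085, 2.6, -7.4, 0, 0, 0, 0], [0.085, 2.6, -7.4, 0, 0, 0, 0], [0.085, 2.6, -7.4, 0, 0, 0, 0], [0.085, 2.6, -7.4, 0, 0, 0, 0], [0.085, 2.6, -7.4, 0, 0, 0, 0], [0.085, 2.6, -7.4, 0, 0, 0, 0], [0.085, 2.6, -7.4, 0, 0, 0, 0], [0.085, 2.6, -7.4, 0, 0, 0, 0], [0.085, 2.6, -7.4, 0, 0, 0, 0], [0.085, 2.6, -7.4, 0, 0, 0, 0], [0.085, 2.6, -7.4, 0, 0, 0, 0], [0.085, 2.6, -7.4, 0, 0, 0, 0]]]'

```text
t: 5.77
tool_pos: [0.4009, -0.2187, 0.2599]
tool_rot: [-0.003, 3.141, 0.0]
contact_force: [-0.8, 0.4, 0.3]
opening: 0.0851
grip_force: 0.0
```

Run:
```python
from h import *
im=ctrl.get_image("wrist"); cv2.imwrite("pics/w2.png",im[:,:,::-1]); T=tool()
for t in list(THINGS)[:5]:
    print(t,seg("wrist",t,THINGS[t],T),[(x["p"],px2w("wrist",x["xy"],.0075 if "cell" in t else 0,T)[0].round(4)) for x in ctrl.tip_of("wrist",t)[:2]])
```

```text
solder_hub {'p': 0.85, 'px': (243, 213), 'c': array([ 0.4638, -0.3109]), 'size': array([0.057, 0.068]), 'long_yaw': 2.339} [(0.61, array([ 0.4591, -0.3138,  0.    ]))]
black_tape {'p': 0.62, 'px': (412, 190), 'c': array([ 0.4366, -0.1115]), 'size': array([0.057, 0.06 ]), 'long_yaw': 0.094} [(0.59, array([ 0.436 , -0.1119,  0.    ])), (0.46, array([0.5814, 0.1085, 0.    ]))]
white_tape {'p': 0.78, 'px': (223, 149), 'c': array([ 0.3892, -0.3309]), 'size': array([0.06 , 0.061]), 'long_yaw': 1.573} [(0.79, array([ 0.3898, -0.3301,  0.    ]))]
red_cell_mid {'p': 0.7, 'px': (325, 161), 'c': array([ 0.4035, -0.2144]), 'size': array([0.014, 0.051]), 'long_yaw': 0.252} []
green_cell_mid {'p': 0.91, 'px': (322, 243), 'c': array([ 0.5065, -0.2177]), 'size': array([0.015, 0.054]), 'long_yaw': 0.222} [(0.88, array([ 0.5086, -0.2144,  0.0075]))]
```

View pics/w2.png

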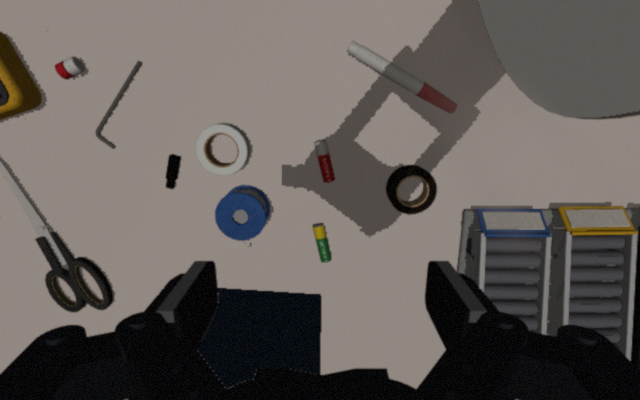

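Clear view: white roll (223,149), spool (243,213), red cell (325,161), green cell (322,243), black roll (412,190); the network masks agree. Now to the black roll.

advance --steps '[[[0.085, -0.2, 0.6, 0.4, 0, 0, 0.6], [0.085, -0.706, 2.14, 3.6, 0, 0, 7.855], [0.085, -0.706, 2.14, 3.6, 0, 0, 7.855], [0.085, -0.706, 2.14, 3.6, 0, 0, 7.855], [0.085, -0.706, 2.14, 3.6, 0, 0, 7.855], [0.085, -0.706, 2.14, 3.6, 0, 0, 7.855], [0.085, -0.706, 2.14, 3.6, 0, 0, 7.855], [0.085, -0.706, 2.14, 3.6, 0, 0, 7.855], [0.085, -0.706, 2.14, 3.6, 0, 0, 7.855], [0.085, -0.706, 2.14, 3.6, 0, 0, 7.855], [0.085, -0.706, 2.14, 3.6, 0, 0, 7.855], [0.085, -0.706, 2.14, 3.6, 0, 0, 7.855], [0.085, -0.706, 2.14, 3.6, 0, 0, 7.855], [0.085, -0.706, 2.14, 3.6, 0, 0, 7.855], [0.085, -0.706, 2.14, 3.6, 0, 0, 7.855]]]'

```text
t: 7.57
tool_pos: [0.4358, -0.113, 0.0798]
tool_rot: [2.219, 2.224, 0.0]
contact_force: [0.2, 1.1, -0.0]
opening: 0.0848
grip_force: 0.0
```

Run:
```python
from h import *
ctrl.get_image("wrist"); T=tool()
print(seg("wrist","black_tape",.012,T),[(x["p"],px2w("wrist",x["xy"],0,T)[0].round(4)) for x in ctrl.tip_of("wrist","black_tape")[:2]])
print(delta((.4362,-.1117,.011),0), ctrl.get_obs()["q"].round(2))
```

```text
{'p': 0.83, 'px': (319, 209), 'c': array([ 0.435 , -0.1143]), 'size': array([0.056, 0.059]), 'long_yaw': 2.046} []
[0.0013 0.0004 0.0688 0.     0.0001 0.0012] [-0.42 -0.26  2.13 -0.    1.26 -0.42]
```

advance --steps '[[[0.085, 0, 0, 0.7, 0, 0, 0], [0.085, 0, 0, 1.38, 0, 0, 0], [0.085, 0, 0, 1.38, 0, 0, 0], [0.05, 0, 0, 1.38, 0, 0, 0], [0.05, 0, 0, 1.38, 0, 0, 0], [0.05, 0, 0, 1.38, 0, 0, 0], [0.05, 0, 0, 1.38, 0, 0, 0], [0.05, 0, 0, 1.38, 0, 0, 0], [0.05, 0, 0, 1.38, 0, 0, 0]]]' --squeeze 35

```text
t: 8.47
tool_pos: [0.4366, -0.1133, 0.012]
tool_rot: [2.22, 2.22, 0.001]
contact_force: [0.2, -0.2, -0.2]
opening: 0.0499
grip_force: 0.0
```

Run:
```python
from h import *
cv2.imwrite("pics/w3.png",ctrl.get_image("wrist")[:,:,::-1]); print(ctrl.get_obs())
```

```text
{'t': 8.5167, 'q': array([-4.19110680e-01, -1.46475806e-01,  2.17058872e+00, -3.85147876e-06,
        1.11583365e+00, -4.19193084e-01]), 'dq': array([-9.01799309e-04,  6.78057296e-03,  7.30040568e-03,  2.30071617e-05,
        7.12624295e-04, -1.27802475e-03]), 'effort': array([-4.05109080e-03, -2.50637233e+01, -3.14983499e+01, -1.95631601e-04,
       -7.68420490e-03, -5.12082606e-04]), 'tool_pos': array([ 0.43635161, -0.11316811,  0.01169465]), 'tool_rot': array([2.22026037e+00, 2.22044708e+00, 9.20440351e-04]), 'contact_force': array([-0.91519823,  0.90095813,  0.52010106]), 'wrist_torque': array([-0.01129276, -0.04132362, -0.01364865]), 'grip_force': 0.0, 'opening': 0.04945383247587954}
```

View pics/w3.png

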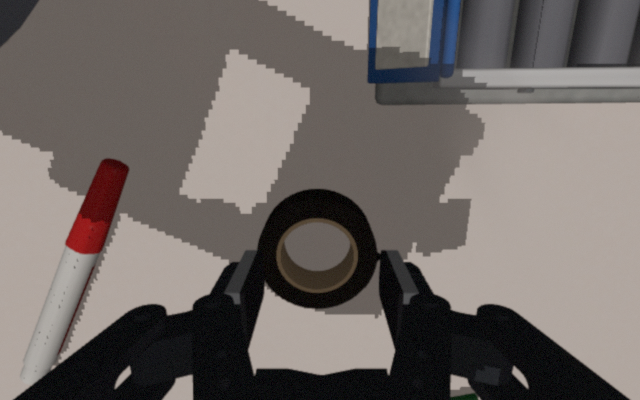

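The black roll sits at (318,247), just ahead of the finger pads (tips at row ~255) rather than between them.

Run:
```python
from h import *
T=tool()
print(px2w("wrist",[(318,247)],.012,T), seg("wrist","black_tape",.012,T), px2w("wrist",[(258,247),(378,247)],.012,T))
print(w2px("wrist",(T@[0,0,0,1])[:3],T),w2px("wrist",(T@[0,0,.008,1])[:3],T))
ctrl.get_image("top");print(seg("top","black_tape",.012))
```

```text
[[ 0.43571107 -0.11117715  0.012     ]] {'p': 0.71, 'px': (317, 249), 'c': array([ 0.4351, -0.114 ]), 'size': array([0.055, 0.062]), 'long_yaw': 1.869} [[ 0.40655381 -0.11113621  0.012     ]
 [ 0.46489058 -0.11121747  0.012     ]]
[[319.32869636 250.50127501]] [[319.39403718 243.96438878]]
None
```

Run:
```python
from h import *
T=tool()
for o in(.025,.029):
  for z in(.008,0,-.008,-.016,-.024):
    print(o,z,w2px("wrist",[(T@[x,s*o,z,1])[:3] for x in(.011,-.011) for s in(-1,1)],T).round(0).tolist())
```

```bash
python3 -c "
import cv2
a=cv2.imread('pics/w3.png')[170:330,180:460]
cv2.imwrite('pics/w3c.png',cv2.resize(a,None,fx=2.8,fy=2.8,interpolation=2))"
```

```text
0.025 0.008 [[269.0, 224.0], [369.0, 224.0], [271.0, 264.0], [368.0, 264.0]]
0.025 0 [[267.0, 229.0], [371.0, 229.0], [269.0, 271.0], [370.0, 271.0]]
0.025 -0.008 [[265.0, 236.0], [374.0, 236.0], [267.0, 279.0], [372.0, 279.0]]
0.025 -0.016 [[262.0, 243.0], [376.0, 243.0], [264.0, 287.0], [374.0, 287.0]]
0.025 -0.024 [[259.0, 250.0], [379.0, 250.0], [261.0, 297.0], [377.0, 297.0]]
0.029 0.008 [[262.0, 224.0], [377.0, 224.0], [264.0, 264.0], [375.0, 264.0]]
0.029 0 [[259.0, 229.0], [380.0, 229.0], [261.0, 271.0], [378.0, 271.0]]
0.029 -0.008 [[256.0, 236.0], [382.0, 236.0], [258.0, 279.0], [380.0, 279.0]]
0.029 -0.016 [[253.0, 243.0], [386.0, 243.0], [255.0, 288.0], [383.0, 287.0]]
0.029 -0.024 [[249.0, 250.0], [389.0, 250.0], [252.0, 297.0], [386.0, 297.0]]
```

View pics/w3c.png

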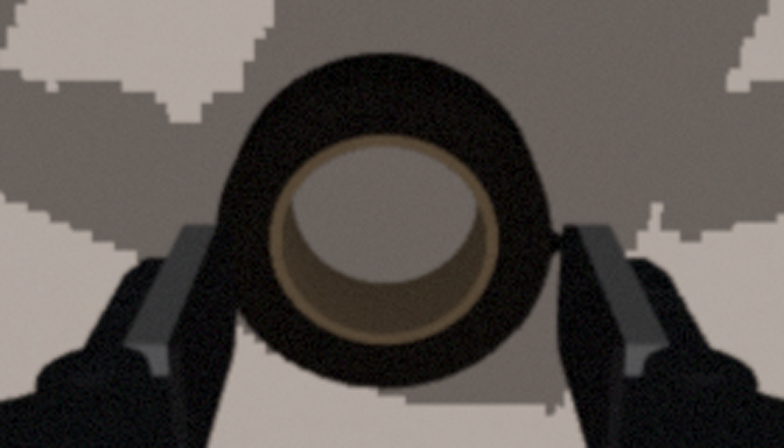

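advance --steps '[[[0.044, 0, 0, 0, 0, 0, 0], [0.044, 0, 0, 0, 0, 0, 0], [0.044, 0, 0, 0, 0, 0, 0], [0.044, 0, 0, 0, 0, 0, 0]]]' --squeeze 35

```text
t: 9.0
tool_pos: [0.4357, -0.1129, 0.0108]
tool_rot: [-2.221, -2.221, 0.0]
contact_force: [0.3, -0.7, -0.3]
opening: 0.0442
grip_force: 0.0
```

Run:
```python
from h import *
cv2.imwrite("pics/w4.png",cv2.resize(ctrl.get_image("wrist")[170:330,180:460,::-1],None,fx=2.8,fy=2.8))
```

```text
(no output)
```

View pics/w4.png

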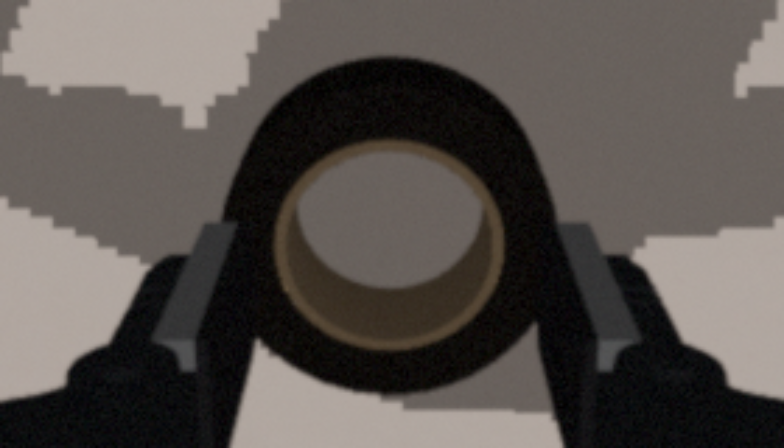

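The pads close above the roll, over its upper edge (crop cols 235 and 560), so the real tips stand higher than TCP+8 mm. I'll open, go lower in steps watching the force, and close.

advance --steps '[[[0.07, 0, 0, 0, 0, 0, 0], [0.07, 0, 0, 0, 0, 0, 0], [0.07, 0, 0, 0, 0, 0, 0], [0.07, 0, 0, 0, 0, 0, 0], [0.07, 0, 0, 0.08, 0, 0, 0], [0.07, 0, 0, 0.16, 0, 0, 0], [0.07, 0, 0, 0.16, 0, 0, 0]]]'

```text
t: 9.63
tool_pos: [0.4349, -0.1126, 0.0017]
tool_rot: [-2.22, -2.22, 0.001]
contact_force: [0.4, -0.3, -0.8]
opening: 0.07
grip_force: 0.0
```

advance --steps '[[[0.07, 0, 0, 0.06, 0, 0, 0], [0.07, 0, 0, 0.12, 0, 0, 0], [0.07, 0, 0, 0.12, 0, 0, 0]]]'

```text
t: 9.88
tool_pos: [0.4352, -0.1127, -0.004]
tool_rot: [-2.221, -2.22, 0.001]
contact_force: [-0.1, -0.1, -0.3]
opening: 0.07
grip_force: 0.0
```

```bash
python3 -c "
from h import *
cv2.imwrite('pics/w5.png',ctrl.get_image('wrist')[:,:,::-1])"
```

```text
(no output)
```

View pics/w5.png

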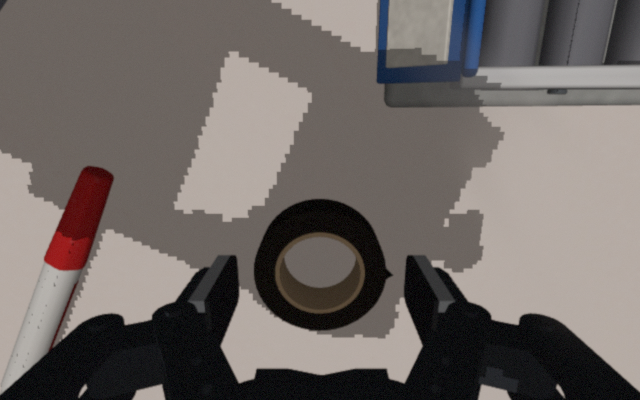

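Fingers open around the roll at (320,264), but their tips (row ~258) still seem ~20 mm above the desk. I'll probe lower.

Scaled: 0.004 m is 0.08, 0.008 m is 0.16.

advance --steps '[[[0.07, 0, 0, 0.08, 0, 0, 0], [0.07, 0, 0, 0.16, 0, 0, 0], [0.07, 0, 0, 0.16, 0, 0, 0]]]'

```text
t: 10.18
tool_pos: [0.4351, -0.1126, -0.0121]
tool_rot: [-2.22, -2.22, 0.001]
contact_force: [-0.7, -0.5, -0.4]
opening: 0.0702
grip_force: 0.0
```

advance --steps '[[[0.05, 0, 0, 0, 0, 0, 0], [0.05, 0, 0, 0, 0, 0, 0], [0.05, 0, 0, 0, 0, 0, 0], [0.05, 0, 0, 0, 0, 0, 0]]]'

```text
t: 10.52
tool_pos: [0.4359, -0.113, -0.0111]
tool_rot: [2.221, 2.221, 0.0]
contact_force: [-0.0, -0.6, 0.8]
opening: 0.0541
grip_force: 36.9
```

Add to h.py:
```python
def delta_t(bottom,back,tilt):
    """yaw-0 pose tilted uphill by tilt (rad): the tool point 'back' m behind TCP goes to bottom"""
    T=tool(); M=R.from_rotvec([0,-tilt,0]).as_matrix()@np.c_[[0,1,0],[1,0,0],[0,0,-1.]]
    pos=np.array(bottom)+back*M[:,2]
    return pos.round(4),np.round(np.r_[T[:3,:3].T@(pos-T[:3,3]),R.from_matrix(T[:3,:3].T@M).as_rotvec()],4)
```

```text
(no output)
```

advance --steps '[[[0.05, 0, 0, -0.8, 0, 0, 0], [0.05, 0, 0, -1.6, 0, 0, 0], [0.05, 0, 0, -2.4, 0, 0, 0], [0.05, 0, 0, -3.2, 0, 0, 0], [0.05, 0, 0, -3.2, 0, 0, 0]]]'

```text
t: 10.93
tool_pos: [0.4407, -0.1151, 0.1586]
tool_rot: [2.21, 2.211, 0.009]
contact_force: [1.6, -0.3, 0.3]
opening: 0.0544
grip_force: 37.4
```

```bash
python3 -c "
from h import *
print(delta_t((.613,.1015,.12),.0115,np.radians(12)))
cv2.imwrite('pics/w6.png',ctrl.get_image('wrist')[:,:,::-1])"
```

```text
(array([0.6154, 0.1015, 0.1088]), array([ 0.2169,  0.1739,  0.0511, -0.1943,  0.0066,  0.0008]))
```

View pics/w6.png

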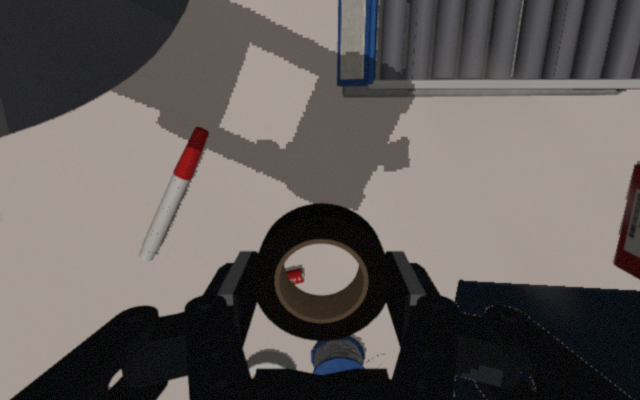

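The black roll is held level between the pads, at (321,270).

Scaled: 0.217 m is 4.34, 0.174 m is 3.48, -0.2 rad is -1.

advance --steps '[[[0.05, 4.34, 3.48, 1, -1, 0, 0], [0.05, 4.34, 3.48, 1, -1, 0, 0], [0.05, 4.34, 3.48, 1, -1, 0, 0], [0.05, 4.34, 3.48, 1, -1, 0, 0], [0.05, 4.34, 3.48, 1, -1, 0, 0], [0.05, 4.34, 3.48, 1, -1, 0, 0], [0.05, 4.34, 3.48, 1, -1, 0, 0], [0.05, 4.34, 3.48, 1, -1, 0, 0], [0.05, 4.34, 3.48, 1, -1, 0, 0], [0.05, 4.34, 3.48, 1, -1, 0, 0], [0.05, 4.34, 3.48, 1, -1, 0, 0]]]'

```text
t: 11.9
tool_pos: [0.6088, 0.1032, 0.098]
tool_rot: [2.118, 2.116, 0.211]
contact_force: [-0.4, 0.5, -0.9]
opening: 0.0543
grip_force: 37.5
```

```bash
python3 -c "
from h import *
print(delta_t((.613,.1015,.066),.0115,np.radians(12)))
im=ctrl.get_image('wrist');T=tool();cv2.imwrite('pics/w7.png',im[:,:,::-1])
for t in('yellow_lane','blue_lane'): print([(x['p'],px2w('wrist',x['xy'],.008,T)[0].round(4)) for x in ctrl.tip_of('wrist',t)[:2]])
for X in(-.098,.1):
  z=.008+.026+.2126*(X+.1)+.01
  print(w2px('wrist',[(.578+X,.1015+.034,z),(.578+X,.1015-.034,z)],T).round())
"
```

```text
(array([0.6154, 0.1015, 0.0548]), array([-0.0017, -0.0021,  0.0437, -0.0108,  0.0005, -0.0009]))
[(0.66, array([0.5772, 0.0991, 0.008 ]))]
[(0.66, array([0.5835, 0.0022, 0.008 ]))]
[[ 63. 174.]
 [ 87. 287.]]
[[442. 174.]
 [431. 288.]]
```

View pics/w7.png

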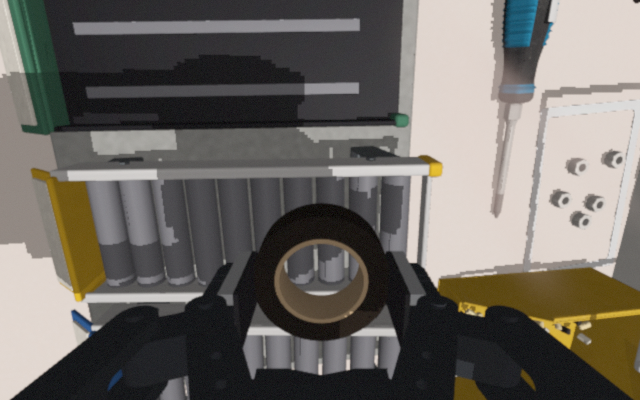

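The roll hangs over the yellow lane; rail inner edges at rows ~176 and ~289 match my predictions (174, 287). Lowering and releasing.

Scaled: -0.001 m is -0.02, 0.042 m is 0.84, -0.01 rad is -0.05.

advance --steps '[[[0.05, -0.02, -0.04, 0.5, -0.05, 0, 0], [0.05, -0.02, -0.04, 0.84, -0.05, 0, 0], [0.05, -0.02, -0.04, 0.84, -0.05, 0, 0], [0.05, -0.02, -0.04, 0.84, -0.05, 0, 0]]]'

```text
t: 12.38
tool_pos: [0.6152, 0.1024, 0.0565]
tool_rot: [2.113, 2.111, 0.22]
contact_force: [0.5, -0.1, -0.3]
opening: 0.0542
grip_force: 37.4
```

advance --steps '[[[0.085, 0, 0, 0, 0, 0, 0], [0.085, 0, 0, 0, 0, 0, 0], [0.085, 0, 0, 0, 0, 0, 0], [0.085, 0, 0, 0, 0, 0, 0], [0.085, 0, 0, 0, 0, 0, 0], [0.085, 0, 0, -0.6, 0, 0, 0], [0.085, 0, 0, -1.4, 0, 0, 0], [0.085, 0, 0, -2.2, 0, 0, 0], [0.085, 0, 0, -2.2, 0, 0, 0]]]'

```text
t: 13.13
tool_pos: [0.5977, 0.1036, 0.1758]
tool_rot: [2.102, 2.102, 0.24]
contact_force: [1.0, -0.1, 1.9]
opening: 0.0853
grip_force: 0.0
```

```bash
python3 -c "
from h import *
im=ctrl.get_image('wrist');T=tool();cv2.imwrite('pics/w8.png',im[:,:,::-1])
print(ctrl.get_obs()['q'].round(2),seg('wrist','black_tape',.06,T))
z=.008+.026+.2126*.03+.01
print(w2px('wrist',[(.508,.1015,.06)],T).round())
"
```

```text
[ 0.05 -0.11  1.86 -0.01  1.17  0.06] {'p': 0.91, 'px': (194, 197), 'c': array([0.5273, 0.1032]), 'size': array([0.055, 0.056]), 'long_yaw': 0.746}
[[167. 202.]]
```

View pics/w8.png

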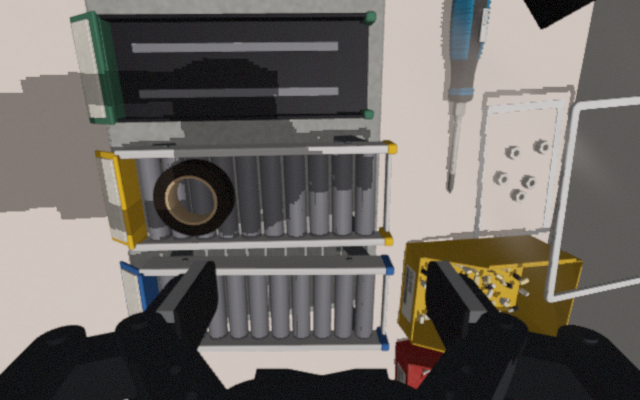

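The black roll is on the yellow lane, rolling down toward the stop (194,197). Now the white roll.

```bash
python3 -c "
from h import *
print(delta((.3895,-.3305,.12),1.2))
ctrl.get_image('top');print(seg('top','black_tape',.06))"
```

```text
[-0.4337 -0.211   0.0032  0.1897  0.1294 -1.1949]
None
```

Scaled: -0.434 m is -8.68, -0.211 m is -4.22, -1.195 rad is -5.975.

advance --steps '[[[0.085, -8.68, -4.22, 0.06, 0.95, 0.65, -5.975], [0.085, -8.68, -4.22, 0.06, 0.95, 0.65, -5.975], [0.085, -8.68, -4.22, 0.06, 0.95, 0.65, -5.975], [0.085, -8.68, -4.22, 0.06, 0.95, 0.65, -5.975], [0.085, -8.68, -4.22, 0.06, 0.95, 0.65, -5.975], [0.085, -8.68, -4.22, 0.06, 0.95, 0.65, -5.975], [0.085, -8.68, -4.22, 0.06, 0.95, 0.65, -5.975], [0.085, -8.68, -4.22, 0.06, 0.95, 0.65, -5.975], [0.085, -8.68, -4.22, 0.06, 0.95, 0.65, -5.975], [0.085, -8.68, -4.22, 0.06, 0.95, 0.65, -5.975], [0.085, -8.68, -4.22, 0.06, 0.95, 0.65, -5.975], [0.085, -8.68, -4.22, 0.06, 0.95, 0.65, -5.975], [0.085, -8.68, -4.22, 0.06, 0.95, 0.65, -5.975], [0.085, -8.68, -4.22, 0.06, 0.95, 0.65, -5.975], [0.085, -8.68, -4.22, 0.06, 0.95, 0.65, -5.975]]]'

```text
t: 14.58
tool_pos: [0.3861, -0.3307, 0.1156]
tool_rot: [-0.582, -3.077, -0.003]
contact_force: [-0.2, 0.2, -0.1]
opening: 0.0849
grip_force: 0.0
```

```bash
python3 -c "
from h import *
ctrl.get_image('wrist');T=tool();s=seg('wrist','white_tape',.012,T);print(s)
print(delta((*s['c'],-.0115),1.2),delta((.3895,-.3305,-.0115),1.2))
ctrl.get_image('top');print(seg('top','black_tape',.06));ctrl.get_image('scene');print(seg('scene','black_tape',.06))"
```

```text
{'p': 0.9, 'px': (322, 197), 'c': array([ 0.3903, -0.3301]), 'size': array([0.058, 0.062]), 'long_yaw': 2.581}
[-0.0041  0.0008  0.128  -0.0008 -0.0085  0.0003] [-0.0035  0.0002  0.128  -0.0008 -0.0085  0.0003]
{'p': 0.8, 'px': (258, 204), 'c': array([0.5029, 0.1011]), 'size': array([0.054, 0.055]), 'long_yaw': 3.135}
{'p': 0.69, 'px': (282, 206), 'c': array([0.4919, 0.1084]), 'size': array([0.058, 0.093]), 'long_yaw': 2.625}
```

Black is at x≈0.503–0.508, i.e. at the stop. Gripping the white roll.

advance --steps '[[[0.085, -0.08, 0, 0.8, 0, 0, 0], [0.085, -0.08, 0, 1.6, 0, 0, 0], [0.075, -0.08, 0, 2.2, 0, -0.04, 0], [0.07, -0.08, 0, 2.54, 0, -0.04, 0], [0.07, -0.08, 0, 2.54, 0, -0.04, 0], [0.05, -0.08, 0, 2.54, 0, -0.04, 0], [0.05, -0.08, 0, 2.54, 0, -0.04, 0], [0.05, -0.08, 0, 2.54, 0, -0.04, 0], [0.05, -0.08, 0, 2.54, 0, -0.04, 0], [0.05, -0.08, 0, 2.54, 0, -0.04, 0], [0.05, -0.08, 0, 2.54, 0, -0.04, 0]]]' --squeeze 35

```text
t: 15.8
tool_pos: [0.3908, -0.3329, -0.0082]
tool_rot: [0.579, 3.085, -0.006]
contact_force: [-0.5, 0.7, -1.2]
opening: 0.0558
grip_force: 37.1
```

Scaled: -0.04 m is -0.8, -0.16 m is -3.2.

advance --steps '[[[0.05, 0, 0, -0.8, 0, 0, 0], [0.05, 0, 0, -1.6, 0, 0, 0], [0.05, 0, 0, -2.4, 0, 0, 0], [0.05, 0, 0, -3.2, 0, 0, 0], [0.05, 0, 0, -3.2, 0, 0, 0]]]'

```text
t: 16.22
tool_pos: [0.394, -0.3362, 0.1616]
tool_rot: [0.576, 3.073, -0.021]
contact_force: [1.0, -1.2, 0.8]
opening: 0.0556
grip_force: 37.8
```

```bash
python3 -c "
from h import *
print(delta_t((.618,.1015,.125),.0085,np.radians(12)))"
```

```text
(array([0.6198, 0.1015, 0.1167]), array([-0.051 ,  0.4902,  0.0407, -0.1824, -0.1043,  1.1975]))
```

The manual's scale: shifts go in units of 50 mm and turns go in units of 0.2 rad. Converting my numbers, 0.49 m is 9.8, -0.051 m is -1.02, 1.2 rad is 6.

advance --steps '[[[0.05, -1.02, 9.8, 0.8, -0.9, -0.52, 6], [0.05, -1.02, 9.8, 0.8, -0.9, -0.52, 6], [0.05, -1.02, 9.8, 0.8, -0.9, -0.52, 6], [0.05, -1.02, 9.8, 0.8, -0.9, -0.52, 6], [0.05, -1.02, 9.8, 0.8, -0.9, -0.52, 6], [0.05, -1.02, 9.8, 0.8, -0.9, -0.52, 6], [0.05, -1.02, 9.8, 0.8, -0.9, -0.52, 6], [0.05, -1.02, 9.8, 0.8, -0.9, -0.52, 6], [0.05, -1.02, 9.8, 0.8, -0.9, -0.52, 6], [0.05, -1.02, 9.8, 0.8, -0.9, -0.52, 6], [0.05, -1.02, 9.8, 0.8, -0.9, -0.52, 6], [0.05, -1.02, 9.8, 0.8, -0.9, -0.52, 6], [0.05, -1.02, 9.8, 0.8, -0.9, -0.52, 6], [0.05, -1.02, 9.8, 0.8, -0.9, -0.52, 6], [0.05, -1.02, 9.8, 0.8, -0.9, -0.52, 6], [0.05, -1.02, 9.8, 0.8, -0.9, -0.52, 6]]]'

```text
t: 17.55
tool_pos: [0.615, 0.1059, 0.1095]
tool_rot: [2.128, 2.12, 0.22]
contact_force: [-0.1, -0.1, -0.9]
opening: 0.0563
grip_force: 37.8
```

```bash
python3 -c "
from h import *
print(delta_t((.618,.1015,.067),.0085,np.radians(12)))"
```

```text
(array([0.6198, 0.1015, 0.0587]), array([-0.005 , -0.0052,  0.0507, -0.0143, -0.0111, -0.0048]))
```

advance --steps '[[[0.05, -0.09, -0.08, 0.5, -0.06, -0.05, 0], [0.05, -0.09, -0.08, 1, -0.06, -0.05, 0], [0.05, -0.09, -0.08, 1, -0.06, -0.05, 0], [0.05, -0.09, -0.08, 1, -0.06, -0.05, 0], [0.05, -0.09, -0.08, 1, -0.06, -0.05, 0]]]'

```text
t: 17.97
tool_pos: [0.6215, 0.1014, 0.0611]
tool_rot: [2.119, 2.106, 0.223]
contact_force: [0.1, 0.3, -0.4]
opening: 0.0559
grip_force: 37.8
```

```bash
python3 -c "
from h import *
print(delta_t((.618,.1015,.067),.0085,np.radians(12)))"
```

```text
(array([0.6198, 0.1015, 0.0587]), array([ 0.0001, -0.0022,  0.002 , -0.0006, -0.0012, -0.0063]))
```

advance --steps '[[[0.05, 0, 0, 0.04, 0, 0, 0], [0.085, 0, 0, 0.04, 0, 0, 0], [0.085, 0, 0, 0.04, 0, 0, 0], [0.085, 0, 0, 0.04, 0, 0, 0], [0.085, 0, 0, 0.04, 0, 0, 0], [0.085, 0, 0, 0.04, 0, 0, 0], [0.085, 0, 0, -0.6, 0, 0, 0], [0.085, 0, 0, -1.4, 0, 0, 0], [0.085, 0, 0, -2.2, 0, 0, 0], [0.085, 0, 0, -2.2, 0, 0, 0]]]'

```text
t: 18.8
tool_pos: [0.6029, 0.1026, 0.1784]
tool_rot: [2.109, 2.1, 0.24]
contact_force: [1.2, 0.2, 2.5]
opening: 0.0849
grip_force: 0.0
```

```bash
python3 -c "
from h import *
ctrl.get_image('wrist');T=tool();print(seg('wrist','black_tape',.06,T),seg('wrist','white_tape',.075,T))
print(delta((.45,-.25,.14),1.57))
"
```

```text
{'p': 0.98, 'px': (155, 197), 'c': array([0.5047, 0.1038]), 'size': array([0.053, 0.059]), 'long_yaw': 1.557} {'p': 0.69, 'px': (231, 194), 'c': array([0.5595, 0.1065]), 'size': array([0.055, 0.057]), 'long_yaw': 1.045}
[-0.3529 -0.1496 -0.0038  0.1624 -0.1658  1.5606]
```

Both tapes are in order (black x≈0.505, white x≈0.560). Now the spool, via a waypoint clear of the cabinet.

```bash
python3 -c "
from h import *
print(delta((.45,-.15,.16),0),delta((.4605,-.312,.12),0))
"
```

```text
[-0.2529 -0.1459 -0.0232  0.2091 -0.0021 -0.0047] [-0.4149 -0.1432  0.0179  0.2091 -0.0021 -0.0047]
```

Scaled: -0.415 m is -8.3, -0.253 m is -5.06, 0.21 rad is 1.05.

advance --steps '[[[0.085, -5.06, -2.92, -0.46, 1.05, 0, 0], [0.085, -5.06, -2.92, -0.46, 1.05, 0, 0], [0.085, -5.06, -2.92, -0.46, 1.05, 0, 0], [0.085, -5.06, -2.92, -0.46, 1.05, 0, 0], [0.085, -5.06, -2.92, -0.46, 1.05, 0, 0], [0.085, -5.06, -2.92, -0.46, 1.05, 0, 0], [0.085, -5.06, -2.92, -0.46, 1.05, 0, 0], [0.085, -5.06, -2.92, -0.46, 1.05, 0, 0], [0.085, -8.3, -2.86, 0.36, 1.05, 0, 0], [0.085, -8.3, -2.86, 0.36, 1.05, 0, 0], [0.085, -8.3, -2.86, 0.36, 1.05, 0, 0], [0.085, -8.3, -2.86, 0.36, 1.05, 0, 0], [0.085, -8.3, -2.86, 0.36, 1.05, 0, 0], [0.085, -8.3, -2.86, 0.36, 1.05, 0, 0], [0.085, -8.3, -2.86, 0.36, 1.05, 0, 0]]]' --squeeze 60

```text
t: 20.2
tool_pos: [0.4596, -0.3111, 0.1174]
tool_rot: [-2.222, -2.211, -0.001]
contact_force: [0.4, -0.4, -0.0]
opening: 0.0849
grip_force: 0.0
```

```bash
python3 -c "
from h import *
ctrl.get_image('wrist');T=tool();s=seg('wrist','solder_hub',.03,T);print(s, [(x['p'],px2w('wrist',x['xy'],0,T)[0].round(4)) for x in ctrl.tip_of('wrist','solder_hub')[:2]])
print(delta((.4605,-.312,-.010),0))
"
```

```text
{'p': 0.59, 'px': (324, 198), 'c': array([ 0.4626, -0.3105]), 'size': array([0.057, 0.064]), 'long_yaw': 1.601} []
[-0.0015  0.0003  0.1293 -0.0023 -0.0028 -0.003 ]
```

Scaled: 0.127 m is 2.54, 0.11 m is 2.2.

advance --steps '[[[0.085, 0, 0.02, 0.8, 0, 0, 0], [0.085, 0, 0.02, 1.6, 0, 0, 0], [0.085, 0, 0.02, 2.2, 0, 0, 0], [0.08, 0, 0.02, 2.54, 0, 0, 0], [0.075, 0, 0.02, 2.54, 0, 0, 0], [0.05, 0, 0.02, 2.54, 0, 0, 0], [0.05, 0, 0.02, 2.54, 0, 0, 0], [0.05, 0, 0.02, 2.54, 0, 0, 0], [0.05, 0, 0.02, 2.54, 0, 0, 0], [0.05, 0, 0.02, 2.54, 0, 0, 0], [0.05, 0, 0.02, 2.54, 0, 0, 0]]]'

```text
t: 21.27
tool_pos: [0.4625, -0.3127, -0.0055]
tool_rot: [-2.227, -2.216, -0.001]
contact_force: [1.6, 3.1, 6.3]
opening: 0.0544
grip_force: 63.9
```

advance --steps '[[[0.05, 0, 0, -0.8, 0, 0, 0], [0.05, 0, 0, -1.6, 0, 0, 0], [0.05, 0, 0, -2.4, 0, 0, 0], [0.05, 0, 0, -3.4, 0, 0, 0], [0.05, 0, 0, -3.4, 0, 0, 0], [0.05, 0, 0, -3.4, 0, 0, 0]]]'

```text
t: 21.77
tool_pos: [0.4634, -0.3142, 0.167]
tool_rot: [2.223, 2.212, 0.001]
contact_force: [0.2, 0.1, -3.2]
opening: 0.0547
grip_force: 65.0
```

```bash
python3 -c "
from h import *
print(delta((.45,-.15,.16),0),delta_t((.608,.0045,.13),.010,np.radians(12)))"
```

```text
[ 0.1641 -0.0142  0.0064  0.0042  0.0035 -0.0047] (array([0.6101, 0.0045, 0.1202]), array([ 0.3195,  0.145 ,  0.0463, -0.2053,  0.004 , -0.0044]))
```

advance --steps '[[[0.05, 3.28, -0.28, 0.1, 0, 0, 0], [0.05, 3.28, -0.28, 0.1, 0, 0, 0], [0.05, 3.28, -0.28, 0.1, 0, 0, 0], [0.05, 3.28, -0.28, 0.1, 0, 0, 0], [0.05, 6.4, 2.9, 0.9, -1.025, 0, 0], [0.05, 6.4, 2.9, 0.9, -1.025, 0, 0], [0.05, 6.4, 2.9, 0.9, -1.025, 0, 0], [0.05, 6.4, 2.9, 0.9, -1.025, 0, 0], [0.05, 6.4, 2.9, 0.9, -1.025, 0, 0], [0.05, 6.4, 2.9, 0.9, -1.025, 0, 0], [0.05, 6.4, 2.9, 0.9, -1.025, 0, 0], [0.05, 6.4, 2.9, 0.9, -1.025, 0, 0]]]'

```text
t: 22.77
tool_pos: [0.6055, 0.0082, 0.1133]
tool_rot: [2.123, 2.117, 0.21]
contact_force: [0.5, 0.2, -3.2]
opening: 0.0542
grip_force: 65.1
```

```bash
python3 -c "
from h import *
print(delta_t((.608,.0045,.0655),.0055,np.radians(12)))
im=ctrl.get_image('wrist');T=tool();cv2.imwrite('pics/w9.png',im[:,:,::-1])
for X in(-.098,.03,.1):
  z=.008+.026+.2126*(X+.1)+.01
  print(w2px('wrist',[(.578+X,.0045+.034,z),(.578+X,.0045-.034,z)],T).round())
"
```

```text
(array([0.6091, 0.0045, 0.0601]), array([-0.0039, -0.0067,  0.0528, -0.0143, -0.0023, -0.0032]))
[[ 84. 171.]
 [104. 276.]]
[[309. 171.]
 [310. 277.]]
[[433. 171.]
 [424. 277.]]
```

View pics/w9.png

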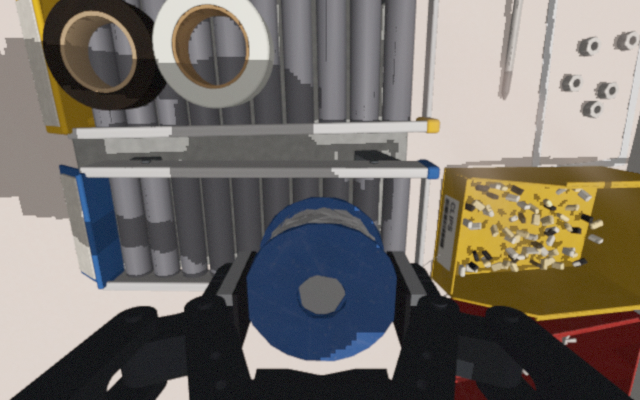

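The spool is held upright at (322,275) above the blue lane; the rail edges at rows ~176/281 put the lane centre at y≈0.002. Tapes are seated in order at (97,55) and (212,47).

Scaled: -0.006 m is -0.12, 0.05 m is 1, -0.014 rad is -0.07.

advance --steps '[[[0.05, -0.12, -0.08, 0.5, -0.07, 0, 0], [0.05, -0.12, -0.08, 1, -0.07, 0, 0], [0.05, -0.12, -0.08, 1, -0.07, 0, 0], [0.05, -0.12, -0.08, 1, -0.07, 0, 0]]]'

```text
t: 23.15
tool_pos: [0.6111, 0.0005, 0.0652]
tool_rot: [2.118, 2.104, 0.226]
contact_force: [0.0, 0.5, -2.4]
opening: 0.0546
grip_force: 65.1
```

```bash
python3 -c "
from h import *
print(delta_t((.608,.002,.0655),.0055,np.radians(12)))"
```

```text
(array([0.6091, 0.002 , 0.0601]), array([ 0.0015, -0.003 ,  0.0046,  0.0015, -0.0017, -0.0067]))
```

Scaled: -0.11 m is -2.2, -0.07 m is -1.4.

advance --steps '[[[0.05, 0.02, -0.04, 0.08, 0, 0, 0], [0.05, 0.02, -0.04, 0.08, 0, 0, 0], [0.085, 0.02, -0.04, 0.08, 0, 0, 0], [0.085, 0.02, -0.04, 0.08, 0, 0, 0], [0.085, 0.02, -0.04, 0.08, 0, 0, 0], [0.085, 0.02, -0.04, 0.08, 0, 0, 0], [0.085, 0.02, -0.04, 0.08, 0, 0, 0], [0.085, 0, 0, -0.6, 0, 0, 0], [0.085, 0, 0, -1.4, 0, 0, 0], [0.085, 0, 0, -2.2, 0, 0, 0], [0.085, 0, 0, -2.2, 0, 0, 0]]]'

```text
t: 24.07
tool_pos: [0.595, 0.0006, 0.1869]
tool_rot: [2.102, 2.093, 0.246]
contact_force: [0.6, 0.1, 1.9]
opening: 0.0848
grip_force: 0.0
```

```bash
python3 -c "
from h import *
ctrl.get_image('wrist');T=tool();print(seg('wrist','solder_hub',.065,T))
print(delta((.43,-.20,.15),1.6))
"
```

```text
{'p': 0.72, 'px': (201, 191), 'c': array([0.5305, 0.0032]), 'size': array([0.059, 0.065]), 'long_yaw': 0.935}
[-0.2017 -0.1636 -0.0074  0.1764 -0.173   1.5299]
```

```bash
python3 -c "
from h import *
print(delta((.4035,-.2144,.11),-1.32)); ctrl.get_image('top');print(seg('top','solder_hub',.06))
"
```

```text
[-0.2163 -0.1983  0.0257  0.1892 -0.1483  1.3095]
None
```

Scaled: -0.216 m is -4.32, -0.198 m is -3.96, 1.31 rad is 6.55.

advance --steps '[[[0.085, -4.32, -3.96, 0.52, 0.945, -0.74, 6.55], [0.085, -4.32, -3.96, 0.52, 0.945, -0.74, 6.55], [0.085, -4.32, -3.96, 0.52, 0.945, -0.74, 6.55], [0.085, -4.32, -3.96, 0.52, 0.945, -0.74, 6.55], [0.085, -4.32, -3.96, 0.52, 0.945, -0.74, 6.55], [0.085, -4.32, -3.96, 0.52, 0.945, -0.74, 6.55], [0.085, -4.32, -3.96, 0.52, 0.945, -0.74, 6.55], [0.085, -4.32, -3.96, 0.52, 0.945, -0.74, 6.55], [0.085, -4.32, -3.96, 0.52, 0.945, -0.74, 6.55], [0.085, -4.32, -3.96, 0.52, 0.945, -0.74, 6.55], [0.085, -4.32, -3.96, 0.52, 0.945, -0.74, 6.55], [0.085, -4.32, -3.96, 0.52, 0.945, -0.74, 6.55], [0.06, -4.32, -3.96, 0.52, 0.945, -0.74, 6.55], [0.045, -4.32, -3.96, 0.52, 0.945, -0.74, 6.55], [0.045, -4.32, -3.96, 0.52, 0.945, -0.74, 6.55], [0.045, -4.32, -3.96, 0.52, 0.945, -0.74, 6.55]]]' --squeeze 25

```text
t: 25.6
tool_pos: [0.4013, -0.2135, 0.1067]
tool_rot: [-3.115, -0.393, 0.01]
contact_force: [-0.2, 0.4, 0.1]
opening: 0.045
grip_force: 0.0
```

```bash
python3 -c "
from h import *
ctrl.get_image('wrist');T=tool();s=seg('wrist','red_cell_mid',.0075,T);print(s)
print(delta((.4035,-.2144,.01),-1.32));print(delta((*s['c'],.01),s['long_yaw']-np.pi/2))
ctrl.get_image('top');print(seg('top','solder_hub',.06),seg('top','green_cell_mid',.0075))
"
```

```text
{'p': 0.72, 'px': (324, 196), 'c': array([ 0.4014, -0.2154]), 'size': array([0.015, 0.053]), 'long_yaw': 0.223}
[ 0.0024  0.0015  0.097  -0.0026  0.0058  0.0001]
[ 0.0001  0.0019  0.097  -0.0025  0.0059  0.0279]
{'p': 0.92, 'px': (300, 201), 'c': array([0.5069, 0.0046]), 'size': array([0.056, 0.057]), 'long_yaw': 2.349} None
```

Spool is at the stop (x≈0.507). Gripping the red cell.

Scaled: 0.096 m is 1.92, 0.08 m is 1.6, 0.015 rad is 0.075.

advance --steps '[[[0.045, 0.02, 0.04, 0.8, 0, 0.03, 0.075], [0.045, 0.02, 0.04, 1.6, 0, 0.03, 0.075], [0.045, 0.02, 0.04, 1.92, 0, 0.03, 0.075], [0.045, 0.02, 0.04, 1.92, 0, 0.03, 0.075], [0.005, 0.02, 0.04, 1.92, 0, 0.03, 0.075], [0.005, 0.02, 0.04, 1.92, 0, 0.03, 0.075], [0.005, 0.02, 0.04, 1.92, 0, 0.03, 0.075], [0.005, 0.02, 0.04, 1.92, 0, 0.03, 0.075], [0.005, 0.02, 0.04, 1.92, 0, 0.03, 0.075], [0.005, 0.02, 0.04, 1.92, 0, 0.03, 0.075], [0.005, 0.02, 0.04, 1.92, 0, 0.03, 0.075], [0.005, 0.02, 0.04, 1.92, 0, 0.03, 0.075]]]'

```text
t: 26.85
tool_pos: [0.4025, -0.2155, 0.0112]
tool_rot: [-3.118, -0.368, -0.0]
contact_force: [-0.7, 0.6, 0.1]
opening: 0.0052
grip_force: 0.0
```

Scaled: 0.004 m is 0.08, 0.012 m is 0.24.

advance --steps '[[[0.045, 0, 0, 0, 0, 0, 0], [0.045, 0, 0, 0, 0, 0, 0], [0.045, 0, 0, 0, 0, 0, 0], [0.045, 0, 0, 0, 0, 0, 0], [0.045, 0, 0, 0.08, 0, 0, 0], [0.045, 0, 0, 0.16, 0, 0, 0], [0.045, 0, 0, 0.24, 0, 0, 0], [0.045, 0, 0, 0.24, 0, 0, 0]]]'

```text
t: 27.52
tool_pos: [0.4015, -0.2147, -0.0023]
tool_rot: [-3.116, -0.368, 0.003]
contact_force: [0.3, 0.8, -0.5]
opening: 0.0452
grip_force: 0.0
```

advance --steps '[[[0.005, 0, 0, 0, 0, 0, 0], [0.005, 0, 0, 0, 0, 0, 0], [0.005, 0, 0, 0, 0, 0, 0], [0.005, 0, 0, 0, 0, 0, 0], [0.005, 0, 0, 0, 0, 0, 0], [0.005, 0, 0, 0, 0, 0, 0], [0.005, 0, 0, 0, 0, 0, 0], [0.005, 0, 0, 0, 0, 0, 0]]]'

```text
t: 28.18
tool_pos: [0.4025, -0.2155, -0.0009]
tool_rot: [-3.118, -0.368, 0.0]
contact_force: [0.7, 0.5, -0.5]
opening: 0.0051
grip_force: 0.2
```

Scaled: -0.004 m is -0.08.

advance --steps '[[[0.045, 0, 0, -0.08, 0, 0, 0], [0.045, 0, 0, -0.08, 0, 0, 0], [0.045, 0, 0, -0.08, 0, 0, 0], [0.045, 0, 0, -0.08, 0, 0, 0]]]'

```text
t: 28.52
tool_pos: [0.4024, -0.2155, 0.0031]
tool_rot: [-3.118, -0.368, 0.0]
contact_force: [-0.3, -0.7, 0.7]
opening: 0.0448
grip_force: 0.0
```

```bash
python3 -c "
from h import *
ctrl.get_image('wrist');T=tool();s=seg('wrist','red_cell_mid',.0075,T);print(s)
if s: print(delta((*s['c'],-.008),s['long_yaw']-np.pi/2))"
```

```text
{'p': 0.7, 'px': (320, 258), 'c': array([ 0.4  , -0.215]), 'size': array([0.014, 0.055]), 'long_yaw': 0.246}
[-0.0022 -0.0009  0.011  -0.0027  0.     -0.0107]
```

Cell undisturbed and centred; lower.

Scaled: 0.012 m is 0.24, 0.006 m is 0.12.

advance --steps '[[[0.045, 0, 0, 0.12, 0, 0, 0], [0.045, 0, 0, 0.24, 0, 0, 0], [0.045, 0, 0, 0.24, 0, 0, 0]]]'

```text
t: 28.87
tool_pos: [0.4012, -0.2145, -0.0108]
tool_rot: [-3.115, -0.368, 0.004]
contact_force: [-0.2, 0.5, -0.4]
opening: 0.0452
grip_force: 0.0
```

advance --steps '[[[0.005, 0, 0, 0, 0, 0, 0], [0.005, 0, 0, 0, 0, 0, 0], [0.005, 0, 0, 0, 0, 0, 0], [0.005, 0, 0, 0, 0, 0, 0], [0.005, 0, 0, 0, 0, 0, 0], [0.005, 0, 0, 0, 0, 0, 0], [0.005, 0, 0, 0, 0, 0, 0]]]'

```text
t: 29.45
tool_pos: [0.4024, -0.2154, -0.0089]
tool_rot: [-3.117, -0.368, 0.0]
contact_force: [-0.1, 0.2, 1.1]
opening: 0.0132
grip_force: 25.1
```

Scaled: 0.003 m is 0.06.

advance --steps '[[[0.03, 0, 0, 0, 0, 0, 0], [0.03, 0, 0, 0, 0, 0, 0], [0.03, 0, 0, 0.06, 0, 0, 0], [0.03, 0, 0, 0.06, 0, 0, 0], [0.005, 0, 0, 0.06, 0, 0, 0], [0.005, 0, 0, 0.06, 0, 0, 0], [0.005, 0, 0, 0.06, 0, 0, 0], [0.005, 0, 0, 0.06, 0, 0, 0], [0.005, 0, 0, 0.06, 0, 0, 0]]]'

```text
t: 30.2
tool_pos: [0.4023, -0.2153, -0.012]
tool_rot: [-3.117, -0.368, 0.0]
contact_force: [0.1, -1.1, -0.7]
opening: 0.013
grip_force: 25.8
```

advance --steps '[[[0.005, 0, 0, -0.8, 0, 0, 0], [0.005, 0, 0, -1.6, 0, 0, 0], [0.005, 0, 0, -2.4, 0, 0, 0], [0.005, 0, 0, -3.4, 0, 0, 0], [0.005, 0, 0, -3.4, 0, 0, 0], [0.005, 0, 0, -3.4, 0, 0, 0]]]'

```text
t: 30.7
tool_pos: [0.4048, -0.2176, 0.163]
tool_rot: [3.116, 0.368, 0.01]
contact_force: [0.4, -0.3, -1.0]
opening: 0.0133
grip_force: 25.8
```

```bash
python3 -c "
from h import *
print(delta_t((.598,.293,.12),.0195,np.radians(10)))
ctrl.get_image('wrist');T=tool();print(seg('wrist','red_cell_mid',T[2,3]+.0195,T),(T@[0,0,-.0195,1])[:3])"
```

```text
(array([0.6014, 0.293 , 0.1008]), array([ 0.3098, -0.451 ,  0.0619, -0.1397,  0.1146, -1.3319]))
{'p': 0.87, 'px': (321, 272), 'c': array([ 0.4009, -0.2168]), 'size': array([0.014, 0.056]), 'long_yaw': 0.248} [ 0.40328708 -0.21647407  0.17918607]
```

```bash
python3 -c "
from h import *
T=np.eye(4);T[:3,:3]=R.from_rotvec([0.002,-3.141,-.001]).as_matrix();T[:3,3]=[.5297,.1511,.2596]
for z in(0,.05,.1,.15,.2): print(z,px2w('wrist',[(618,184)],z,T)[0].round(3),px2w('top',[(105,190),(205,80),(48,140)],z).round(3)[:,:2].tolist())
print(ctrl.get_obs()['q'].round(2))
"
```

```text
0 [0.558 0.511 0.   ] [[0.561, 0.488], [0.85, 0.247], [0.696, 0.641]]
0.05 [0.546 0.468 0.05 ] [[0.548, 0.467], [0.825, 0.235], [0.677, 0.614]]
0.1 [0.534 0.425 0.1  ] [[0.535, 0.445], [0.8, 0.224], [0.658, 0.586]]
0.15 [0.522 0.382 0.15 ] [[0.521, 0.424], [0.774, 0.213], [0.64, 0.559]]
0.2 [0.51  0.339 0.2  ] [[0.508, 0.403], [0.749, 0.201], [0.621, 0.531]]
[-0.66 -0.33  2.05  0.    1.42  0.68]
```

advance --steps '[[[0.005, 6.2, -9, 1.2, -0.7, 0.575, -6.66], [0.005, 6.2, -9, 1.2, -0.7, 0.575, -6.66], [0.005, 6.2, -9, 1.2, -0.7, 0.575, -6.66], [0.005, 6.2, -9, 1.2, -0.7, 0.575, -6.66], [0.005, 6.2, -9, 1.2, -0.7, 0.575, -6.66], [0.005, 6.2, -9, 1.2, -0.7, 0.575, -6.66], [0.005, 6.2, -9, 1.2, -0.7, 0.575, -6.66], [0.005, 6.2, -9, 1.2, -0.7, 0.575, -6.66], [0.005, 6.2, -9, 1.2, -0.7, 0.575, -6.66], [0.005, 6.2, -9, 1.2, -0.7, 0.575, -6.66], [0.005, 6.2, -9, 1.2, -0.7, 0.575, -6.66], [0.005, 6.2, -9, 1.2, -0.7, 0.575, -6.66], [0.005, 6.2, -9, 1.2, -0.7, 0.575, -6.66], [0.005, 6.2, -9, 1.2, -0.7, 0.575, -6.66], [0.005, 6.2, -9, 1.2, -0.7, 0.575, -6.66], [0.005, 6.2, -9, 1.2, -0.7, 0.575, -6.66], [0.005, 6.2, -9, 1.2, -0.7, 0.575, -6.66]]]'

```text
t: 32.22
tool_pos: [0.5977, 0.2927, 0.0973]
tool_rot: [2.139, 2.136, 0.181]
contact_force: [-0.3, -0.5, -0.9]
opening: 0.0133
grip_force: 25.9
```

```bash
python3 -c "
from h import *
print(delta_t((.598,.293,.055),.0195,np.radians(10)))
im=ctrl.get_image('wrist');T=tool();cv2.imwrite('pics/w10.png',im[:,:,::-1])
for X in(-.098,.02,.085):
  z=.008+.016+.1763*(X+.1)+.013
  print(w2px('wrist',[(.578+X,.293+.033,z),(.578+X,.293-.033,z)],T).round())
"
```

```text
(array([0.6014, 0.293 , 0.0358]), array([ 0.0001, -0.0064,  0.0613, -0.0101, -0.0041, -0.0016]))
[[ 97. 168.]
 [116. 272.]]
[[307. 168.]
 [309. 273.]]
[[424. 168.]
 [415. 273.]]
```

View pics/w10.png

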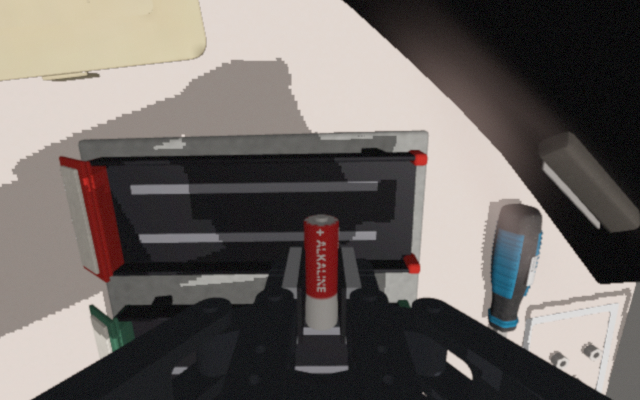

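The red cell is held at (321,270) over the red chute. The walls at rows ~160/264 versus 168/273 predicted put the chute centre at y≈0.298. Lowering.

Scaled: 0.005 m is 0.1, 0.058 m is 1.16, -0.01 rad is -0.05.

advance --steps '[[[0.005, 0.1, -0.08, 0.6, -0.05, 0, 0], [0.005, 0.1, -0.12, 1.16, -0.05, 0, 0], [0.005, 0.1, -0.12, 1.16, -0.05, 0, 0], [0.005, 0.1, -0.12, 1.16, -0.05, 0, 0]]]'

```text
t: 32.6
tool_pos: [0.601, 0.2976, 0.0391]
tool_rot: [2.135, 2.131, 0.189]
contact_force: [-0.7, -0.4, 0.1]
opening: 0.0133
grip_force: 25.9
```

```bash
python3 -c "
from h import *
print(delta_t((.598,.298,.055),.0195,np.radians(10)))
T=np.eye(4);T[:3,:3]=R.from_rotvec([2.102,2.102,.24]).as_matrix();T[:3,3]=[.5977,.1036,.1758]
for X in(-.09,.02,.085):
  z=.008+.016+.1763*(X+.1)+.013
  print(w2px('wrist',[(.578+X,.196+.033,z),(.578+X,.196-.033,z)],T).round())
"
```

```text
(array([0.6014, 0.298 , 0.0358]), array([ 0.0004, -0.0002,  0.0033, -0.0013, -0.0037, -0.0022]))
[[117.  15.]
 [132. 115.]]
[[282.  17.]
 [285. 114.]]
[[376.  18.]
 [372. 114.]]
```

Scaled: 0.003 m is 0.06, -0.1 m is -2.

advance --steps '[[[0.005, 0, 0, 0.06, 0, 0, 0], [0.005, 0, 0, 0.06, 0, 0, 0], [0.05, 0, 0, 0.06, 0, 0, 0], [0.05, 0, 0, 0.06, 0, 0, 0], [0.05, 0, 0, 0.06, 0, 0, 0], [0.05, 0, 0, 0.06, 0, 0, 0], [0.05, 0, 0, -0.4, 0, 0, 0], [0.05, 0, 0, -1.2, 0, 0, 0], [0.05, 0, 0, -2, 0, 0, 0], [0.05, 0, 0, -2, 0, 0, 0]]]'

```text
t: 33.43
tool_pos: [0.5894, 0.3014, 0.1505]
tool_rot: [2.126, 2.126, 0.218]
contact_force: [0.5, 0.2, 2.2]
opening: 0.0495
grip_force: 0.0
```

```bash
python3 -c "
from h import *
ctrl.get_image('wrist');T=tool();print(seg('wrist','red_cell_mid',.035,T))
print(delta((.43,-.15,.16),1.2),delta((.5070,-.2165,.10),1.80))
ctrl.get_image('top');print(seg('top','red_cell_mid',.035))
"
```

```text
None
[-0.4496 -0.1506 -0.0487  0.1656  0.1027 -1.1968] [-0.5167 -0.0857  0.0238  0.1494 -0.1299  1.3373]
{'p': 0.62, 'px': (180, 204), 'c': array([0.5136, 0.2926]), 'size': array([0.012, 0.031]), 'long_yaw': 1.544}
```

advance --steps '[[[0.045, -9, -3, -0.98, 0.83, 0.515, -5.985], [0.045, -9, -3, -0.98, 0.83, 0.515, -5.985], [0.045, -9, -3, -0.98, 0.83, 0.515, -5.985], [0.045, -9, -3, -0.98, 0.83, 0.515, -5.985], [0.045, -9, -3, -0.98, 0.83, 0.515, -5.985], [0.045, -9, -3, -0.98, 0.83, 0.515, -5.985], [0.045, -9, -3, -0.98, 0.83, 0.515, -5.985], [0.045, -9, -3, -0.98, 0.83, 0.515, -5.985], [0.045, -9, -3, -0.98, 0.83, 0.515, -5.985], [0.045, -9, -3, -0.98, 0.83, 0.515, -5.985], [0.045, -9, -3, -0.98, 0.83, 0.515, -5.985], [0.045, -9, -3, -0.98, 0.83, 0.515, -5.985], [0.045, -9, -3, -0.98, 0.83, 0.515, -5.985], [0.045, -9, -3, -0.98, 0.83, 0.515, -5.985]]]'

```text
t: 34.8
tool_pos: [0.427, -0.1534, 0.1566]
tool_rot: [-0.585, -3.077, 0.005]
contact_force: [0.4, -0.6, 0.0]
opening: 0.0451
grip_force: 0.0
```

```bash
python3 -c "
from h import *
ctrl.get_image('top');print(seg('top','red_cell_mid',.035))
ctrl.get_image('wrist');T=tool();print(seg('wrist','green_cell_mid',.0075,T))
print(delta((.5065,-.2165,.10),1.80))
"
```

```text
{'p': 0.49, 'px': (177, 216), 'c': array([0.4845, 0.2975]), 'size': array([0.017, 0.048]), 'long_yaw': 1.544}
{'p': 0.78, 'px': (286, 279), 'c': array([ 0.5072, -0.2173]), 'size': array([0.015, 0.052]), 'long_yaw': 0.241}
[-0.0971 -0.0335  0.0567 -0.0014 -0.0082 -0.5991]
```

Red cell at its stop (x≈0.485). To the green cell.

Scaled: -0.097 m is -1.94, 0.056 m is 1.12, -0.61 rad is -3.05.

advance --steps '[[[0.045, -1.94, -0.68, 1.12, 0, -0.04, -3.05], [0.045, -1.94, -0.68, 1.12, 0, -0.04, -3.05], [0.045, -1.94, -0.68, 1.12, 0, -0.04, -3.05], [0.045, -1.94, -0.68, 1.12, 0, -0.04, -3.05], [0.045, -1.94, -0.68, 1.12, 0, -0.04, -3.05], [0.045, -1.94, -0.68, 1.12, 0, -0.04, -3.05], [0.045, -1.94, -0.68, 1.12, 0, -0.04, -3.05]]]'

```text
t: 35.58
tool_pos: [0.5069, -0.2168, 0.1016]
tool_rot: [-0.373, 3.119, -0.004]
contact_force: [0.3, -0.3, -0.7]
opening: 0.045
grip_force: 0.0
```

```bash
python3 -c "
from h import *
ctrl.get_image('wrist');T=tool();s=seg('wrist','green_cell_mid',.0075,T);print(s)
print(delta((*s['c'],-.012),s['long_yaw']+np.pi/2))
"
```

```text
{'p': 0.66, 'px': (322, 194), 'c': array([ 0.5059, -0.2171]), 'size': array([0.014, 0.052]), 'long_yaw': 0.204}
[ 0.001   0.0008  0.1144 -0.0034  0.0013  0.0344]
```

Scaled: 0.113 m is 2.26, 0.108 m is 2.16, 0.015 rad is 0.075.

advance --steps '[[[0.045, 0, 0.02, 0.8, 0, 0, 0.075], [0.045, 0, 0.02, 1.6, 0, 0, 0.075], [0.045, 0, 0.02, 2.16, 0, 0, 0.075], [0.045, 0, 0.02, 2.26, 0, 0, 0.075], [0.045, 0, 0.02, 2.26, 0, 0, 0.075], [0.005, 0, 0.02, 2.26, 0, 0, 0.075], [0.005, 0, 0.02, 2.26, 0, 0, 0.075], [0.005, 0, 0.02, 2.26, 0, 0, 0.075], [0.005, 0, 0.02, 2.26, 0, 0, 0.075], [0.005, 0, 0.02, 2.26, 0, 0, 0.075], [0.005, 0, 0.02, 2.26, 0, 0, 0.075], [0.005, 0, 0.02, 2.26, 0, 0, 0.075]]]'

```text
t: 36.68
tool_pos: [0.5087, -0.2187, -0.0077]
tool_rot: [-0.35, 3.117, -0.009]
contact_force: [-1.2, 0.0, 7.3]
opening: 0.0133
grip_force: 24.8
```

Scaled: -0.17 m is -3.4, -0.12 m is -2.4.

advance --steps '[[[0.005, 0, 0, -0.8, 0, 0, 0], [0.005, 0, 0, -1.6, 0, 0, 0], [0.005, 0, 0, -2.4, 0, 0, 0], [0.005, 0, 0, -3.4, 0, 0, 0], [0.005, 0, 0, -3.4, 0, 0, 0], [0.005, 0, 0, -3.4, 0, 0, 0]]]'

```text
t: 37.18
tool_pos: [0.5092, -0.2188, 0.1657]
tool_rot: [-0.35, 3.112, -0.016]
contact_force: [1.0, -0.6, -0.6]
opening: 0.013
grip_force: 24.4
```

```bash
python3 -c "
from h import *
ctrl.get_image('wrist');T=tool();print(seg('wrist','green_cell_mid',T[2,3]+.0165,T),(T@[0,0,-.0165,1])[:3])
print(delta((.45,-.12,.16),1.2),delta_t((.598,.195,.12),.0165,np.radians(10)))"
```

```text
{'p': 0.66, 'px': (321, 256), 'c': array([ 0.5055, -0.218 ]), 'size': array([0.014, 0.055]), 'long_yaw': 0.237} [ 0.50738013 -0.21766569  0.17852802]
[ 0.0332  0.107  -0.0011 -0.0031  0.0024  0.5949] (array([0.6009, 0.195 , 0.1038]), array([-0.1838,  0.3808,  0.0544, -0.1262, -0.1524,  1.7902]))
```

Scaled: 0.38 m is 7.6, -0.184 m is -3.68, 1.79 rad is 8.95.

advance --steps '[[[0.005, 0.66, 2.14, 0, 0, 0, 2.95], [0.005, 0.66, 2.14, 0, 0, 0, 2.95], [0.005, 0.66, 2.14, 0, 0, 0, 2.95], [0.005, 0.66, 2.14, 0, 0, 0, 2.95], [0.005, 0.66, 2.14, 0, 0, 0, 2.95], [0.005, -3.68, 7.6, 1.06, -0.63, -0.76, 8.95], [0.005, -3.68, 7.6, 1.06, -0.63, -0.76, 8.95], [0.005, -3.68, 7.6, 1.06, -0.63, -0.76, 8.95], [0.005, -3.68, 7.6, 1.06, -0.63, -0.76, 8.95], [0.005, -3.68, 7.6, 1.06, -0.63, -0.76, 8.95], [0.005, -3.68, 7.6, 1.06, -0.63, -0.76, 8.95], [0.005, -3.68, 7.6, 1.06, -0.63, -0.76, 8.95], [0.005, -3.68, 7.6, 1.06, -0.63, -0.76, 8.95], [0.005, -3.68, 7.6, 1.06, -0.63, -0.76, 8.95], [0.005, -3.68, 7.6, 1.06, -0.63, -0.76, 8.95], [0.005, -3.68, 7.6, 1.06, -0.63, -0.76, 8.95], [0.005, -3.68, 7.6, 1.06, -0.63, -0.76, 8.95], [0.005, -3.68, 7.6, 1.06, -0.63, -0.76, 8.95]]]'

```text
t: 38.78
tool_pos: [0.5994, 0.194, 0.1021]
tool_rot: [2.131, 2.135, 0.18]
contact_force: [-0.4, -0.4, -0.9]
opening: 0.013
grip_force: 24.6
```

```bash
python3 -c "
from h import *
print(delta_t((.598,.195,.056),.0165,np.radians(10)))"
```

```text
(array([0.6009, 0.195 , 0.0398]), array([ 0.001 , -0.009 ,  0.0618, -0.0057,  0.0005,  0.0022]))
```

Scaled: 0.06 m is 1.2, 0.03 m is 0.6, -0.006 rad is -0.03.

advance --steps '[[[0.005, 0.02, -0.1, 0.6, -0.03, 0, 0], [0.005, 0.02, -0.18, 1.2, -0.03, 0, 0], [0.005, 0.02, -0.18, 1.2, -0.03, 0, 0], [0.005, 0.02, -0.18, 1.2, -0.03, 0, 0]]]'

```text
t: 39.12
tool_pos: [0.6007, 0.1941, 0.0421]
tool_rot: [2.13, 2.13, 0.185]
contact_force: [1.0, 0.3, 0.8]
opening: 0.0128
grip_force: 30.3
```

```bash
python3 -c "
from h import *
print(delta_t((.598,.195,.056),.0165,np.radians(10)))"
```

```text
(array([0.6009, 0.195 , 0.0398]), array([ 0.0009, -0.0002,  0.0023, -0.0003,  0.0009,  0.0002]))
```

Scaled: -0.16 m is -3.2, -0.14 m is -2.8.

advance --steps '[[[0.005, 0, 0, 0.02, 0, 0, 0], [0.05, 0, 0, 0.02, 0, 0, 0], [0.05, 0, 0, 0.02, 0, 0, 0], [0.05, 0, 0, 0.02, 0, 0, 0], [0.05, 0, 0, 0.02, 0, 0, 0], [0.05, 0, 0, -0.4, 0, 0, 0], [0.05, 0, 0, -1.2, 0, 0, 0], [0.05, 0, 0, -2, 0, 0, 0], [0.05, 0.2, 0, -2.8, 0, 0, 0], [0.05, 0.2, -0.6, -3.2, 0, 0, 0], [0.05, 0.2, -1.2, -3.2, 0, 0, 0], [0.05, 0.2, -2, -3.2, 0, 0, 0], [0.05, 0.2, -2, -3.2, 0, 0, 0], [0.05, 0.2, -2, -3.2, 0, 0, 0], [0.05, 0.2, -2, -3.2, 0, 0, 0], [0.05, 0.2, -2, -3.2, 0, 0, 0]]]'

```text
t: 40.45
tool_pos: [0.4772, 0.2054, 0.1855]
tool_rot: [2.127, 2.127, 0.195]
contact_force: [1.6, -1.0, -0.2]
opening: 0.0503
grip_force: 0.0
```

```bash
python3 -c "
from h import *
im=ctrl.get_image('wrist');T=tool();cv2.imwrite('pics/w11.png',im[:,:,::-1])
for t,z in (('black_tape',.06),('white_tape',.072),('solder_hub',.08),('red_cell_mid',.034),('green_cell_mid',.034)): print(t,seg('wrist',t,z,T))"
```

```text
black_tape {'p': 0.59, 'px': (324, 292), 'c': array([0.5043, 0.1054]), 'size': array([0.055, 0.063]), 'long_yaw': 1.597}
white_tape {'p': 0.63, 'px': (369, 293), 'c': array([0.5429, 0.1068]), 'size': array([0.025, 0.064]), 'long_yaw': 1.736}
solder_hub {'p': 0.84, 'px': (328, 362), 'c': array([0.5041, 0.0457]), 'size': array([0.028, 0.049]), 'long_yaw': 2.994}
red_cell_mid {'p': 0.97, 'px': (297, 68), 'c': array([0.4867, 0.2991]), 'size': array([0.014, 0.051]), 'long_yaw': 1.587}
green_cell_mid {'p': 0.82, 'px': (298, 190), 'c': array([0.4853, 0.1965]), 'size': array([0.014, 0.049]), 'long_yaw': 1.558}
```

View pics/w11.png

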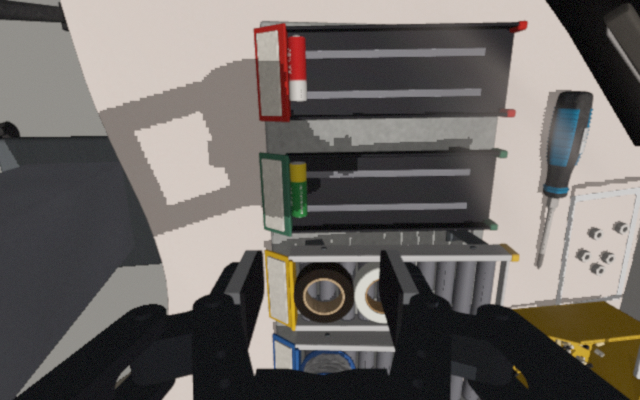

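Everything is seated: the red cell at (297,68), the green cell at (298,190), the black roll at the stop (324,292) with white directly behind, and the spool at its stop (328,360). The gripper is clear above.

```bash
python3 -c "
from station import ctrl
print(ctrl.finish_job())"
```

```text
the job is handed in; nothing more can be done
None
```

I handed the job in at about 40 s of the 136 s limit; in the last picture all five items were at their front stops (solder reel, both cells, black tape with white directly behind it) and the gripper was clear.

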